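Tip the ebony blocks from the parts tray into the white tub

TASK

On the violin maker's bench, lift the little plywood tray by its upright handle with all five ebony blocks still on it, carry it to the white tub (not the black one) and tip it so that all the blocks slide off its open end into the tub. Then set the empty tray down flat on the green pad, centred on it and lined up lengthwise with it, and let go. Do not knock over or shift the tubs or anything else on the bench.

Things in the scene. Friction and masses are not known exactly. Their poses are not given: they have to be found in the camera images.
- tray: Open plywood tray, 160 long (its x) x 88 wide (y) mm, 0.2 kg. Floor 5 thick; walls 24 high: 4 thick along the long sides, 12 thick at the +x end; the -x end has no wall: the blocks slide off there. At the +x end stands an upright handle board, 12 thick (x), 60 wide (y), top 82 above the underside: pinch it across its thickness from above. Origin: centre of the underside; z up when flat.
- tray_handle (a point): Grip point in the middle of the tray's handle board: at (+74, 0, 58) mm in the tray's frame; same axes as the tray.
- tray_lip (a point): Middle of the tray's open end, on the top face of its floor: at (-80, 0, 5) mm in the tray's frame; same axes.
- tub: White round plastic tub, open on top, 140 mm outside diameter at the rim, 112 at the foot, 80 high, wall 4, 0.5 kg, standing loose on the bench. Origin: centre of the underside.
- scrap: Black round tub of exactly the same shape, beside the white one: not to be used. Origin: centre of the underside.
- pad: Green rectangular pad fixed to the bench, 170 long (its x) x 110 wide (its y) x 3 mm thick. Origin: centre of the underside, on the bench.
- glue: Yellow glue bottle with a red cap, 40 diameter, 110 mm high, loose. Origin: centre of the foot.
- varnish: Amber glass jar with a black cap, 52 diameter, 90 mm high, loose. Origin: centre of the foot.
- flask: Blue drinking flask with a steel cap, 66 diameter, 220 mm high, loose: the tallest thing among the task's things. Origin: centre of the foot.
- mug: Blue mug, 72 diameter, 85 mm high, handle at its +y, loose. Origin: centre of the foot.
- plane: Small steel block plane, 150 (its x) x 46 x 54 mm high, loose. Origin: centre of the sole.
- chisel: Chisel lying on the bench, 220 mm along its x, handle (26 mm diameter) to its -x, loose. Origin: underneath the brass ferrule at mid-length.
- block0: Dark ebony block, 30 (x) x 22 (y) x 20 (z) mm, about 15 g; one of five alike, lying loose on the tray at the start. It slides on the tray at a tilt of 22 to 32 degrees. Origin: centre of the underside.
- block1: Dark ebony block, 30 (x) x 22 (y) x 20 (z) mm, about 15 g; one of five alike, lying loose on the tray at the start. It slides on the tray at a tilt of 22 to 32 degrees. Origin: centre of the underside.
- block2: Dark ebony block, 30 (x) x 22 (y) x 20 (z) mm, about 15 g; one of five alike, lying loose on the tray at the start. It slides on the tray at a tilt of 22 to 32 degrees. Origin: centre of the underside.
- block3: Dark ebony block, 30 (x) x 22 (y) x 20 (z) mm, about 15 g; one of five alike, lying loose on the tray at the start. It slides on the tray at a tilt of 22 to 32 degrees. Origin: centre of the underside.
- block4: Dark ebony block, 30 (x) x 22 (y) x 20 (z) mm, about 15 g; one of five alike, lying loose on the tray at the start. It slides on the tray at a tilt of 22 to 32 degrees. Origin: centre of the underside.
Mind the look-alikes: they are no part of the job. What is shaped like the tub but yellow is not meant. What is shaped like the block4 but pink is not meant.

How it is judged:
On the way, in this order (a step that is already met when the one before it is completed fails the run):
1. the tray is lifted at least 50 mm off the bench with all five blocks on it (height (world z) of tray above 0.05 m and angle between tray's own z axis and vertical below 0.3 rad and z of block0 in the frame of tray between -0.005 and 0.03 m and x of block0 in the frame of tray between -0.085 and 0.08 m and y of block0 in the frame of tray between -0.046 and 0.046 m and z of block1 in the frame of tray between -0.005 and 0.03 m and x of block1 in the frame of tray between -0.085 and 0.08 m and y of block1 in the frame of tray between -0.046 and 0.046 m and z of block2 in the frame of tray between -0.005 and 0.03 m and x of block2 in the frame of tray between -0.085 and 0.08 m and y of block2 in the frame of tray between -0.046 and 0.046 m and z of block3 in the frame of tray between -0.005 and 0.03 m and x of block3 in the frame of tray between -0.085 and 0.08 m and y of block3 in the frame of tray between -0.046 and 0.046 m and z of block4 in the frame of tray between -0.005 and 0.03 m and x of block4 in the frame of tray between -0.085 and 0.08 m and y of block4 in the frame of tray between -0.046 and 0.046 m), for 0.2 s.
2. the tray is tipped (over 17 degrees) with its open end over the white tub (angle between tray's own z axis and vertical above 0.3 rad and horizontal distance between tray_lip and tub below 0.1 m and z of tray_lip in the frame of tub above 0.04 m).
3. all five blocks are in the white tub (horizontal distance between each of block0, block1, block2, block3, block4 and tub below 0.066 m and z of block0 in the frame of tub between 0 and 0.08 m and z of block1 in the frame of tub between 0 and 0.08 m and z of block2 in the frame of tub between 0 and 0.08 m and z of block3 in the frame of tub between 0 and 0.08 m and z of block4 in the frame of tub between 0 and 0.08 m), for 0.2 s.
At the end, for the whole second after the job is handed in: All five blocks rest inside the white tub, below its rim; the tub stands upright; the tray rests flat on the green pad, released and still, its centre within 30 mm of the pad's centre and its length within 0.3 rad (17 degrees) of the pad's, either way round (all of step 3 and horizontal distance between tray and pad below 0.03 m and height (world z) of tray below 0.012 m and angle between tray's own z axis and vertical below 0.06 rad and angle between the x axis of tray and the x axis of pad, either way round below 0.3 rad and linear speed of tray below 0.02 m/s and angle between tub's own z axis and vertical below 0.1 rad and linear speed of each of block0, block1, block2, block3, block4 below 0.03 m/s); the robot touches nothing.
It fails at once if one of the two tubs is shifted more than 30 mm or tipped over (distance of any of tub, scrap from where it was at the start of the episode above 0.03 m or angle between any of tub, scrap's own z axis and vertical above 0.35 rad).
It fails at once if the glue bottle, varnish jar or flask is shifted more than 30 mm or tipped over (distance of any of glue, varnish, flask from where it was at the start of the episode above 0.03 m or angle between any of glue, varnish, flask's own z axis and vertical above 0.35 rad).
It fails at once if the mug, plane or chisel is shifted more than 30 mm or tipped over (distance of any of mug, plane, chisel from where it was at the start of the episode above 0.03 m or angle between any of mug, plane, chisel's own z axis and vertical above 0.35 rad).
It also fails if it takes over 59 s, if anything falls off the work surface, if the arm or the gripper's body presses on something with over 40 N, if the wrist force passes 120 N, or if a joint passes its speed limit or range.

ROBOT

A 7-joint arm with a two-finger parallel gripper is mounted at the origin on the work surface. World frame = base frame: x ahead of the robot, y to its left, z up, the work surface at z = 0. Lengths are in m, angles in rad, forces in N, time in s.
With the tool pointing down it reaches from about 0.35 to 0.9 m from the base axis. Payload 19.9 kg.
Tool frame: the origin (TCP) lies at the very end of the fingers, on their centre line; the grasp point (between the pads) lies 19 mm behind it; z points along the fingers, y is the line along which they close (so a half turn about z gives the same grasp; the last joint's range is limited). The gripper opens to 85 mm and grips with 20 to 120 N. Pads are 22 mm wide; open, the fingers measure 114 mm over their backs; the gripper's body (76 mm by 85 mm) begins 54 mm behind the grasp point. The pads swing forward as they close: fully open they stand 13 mm farther back than shut.
Start: joints at [1.294, 0.417, -0.01, 1.614, 0.005, 1.111, -0.053], TCP at [0.146, -0.608, 0.231] pointing down, gripper open.
Joint ranges: [-2.81, 2.81], [-0.39, 2.02], [-1.27, 1.25], [0.06, 2.57], [-1.19, 4.33], [0.19, 2], [-2.82, 2.82]. Speed limits (rad/s): [1.89, 1.89, 2.39, 2.39, 3.01, 3.01, 3.01].

INTERFACE

Orientations are given as a rotation vector (axis times angle).
In Python, from station import r, optics, ticket gives the robot as it stands.
- The arm moves only by the tool move_arm, never from a script. Its argument "deltas" is one flat list of numbers, 5 for each row, row after row: the opening, from 0 (shut) to 1 (fully open), then the shift along the tool's x, y, z in m, then the turn about the tool's z in degrees. In form: [fingers, tx, ty, tz, turn, fingers, tx, ty, tz, turn, ...]. A call has 1 to 10 rows; each row shifts and turns the commanded pose from where the row before left it, along the tool's axes as they then stand; what a row does not reach is not made up. A row lasts 1/12 s, in which the tool goes at most 41.7 mm and 7.16 degrees, less where a joint would pass 70% of its speed; a pose out of reach is approached as far as the arm can. A call is refused whole if a number of a shift passes 0.0417 or a number of a turn 7.16, either way. A call with a gripper value outside its range is refused whole. The fingers move at their own pace and stop on an object; "force" is the grip in N (left out, the last holds). Time passes only in rows, so rows that do not move let the fingers close. It gives the time, the measured TCP pose, the force, the opening and the grip force at its end, in the units of the state.
- r.sense(): the state, without advancing time (a new reading comes with each control period).
- optics.capture(name): name is "side" or "top"; returns the picture (384x512x3 uint8, red, green, blue); there is no depth.
- optics.camera_info(name): a dict with "K" (3x3 intrinsics, pixels), "pose" (4x4, takes a point from camera to world coordinates). Camera axes: x right, y up, looking along -z (the intrinsics and any distortion apply to the point x, -y, -z); pixel columns grow to the right and rows downward; lengths in m; the calibration is good to about 2 mm. A picture is of the moment at which its call begins. camera_info takes no time and is no camera call.
- ticket.sign_off(): hands the job in; it is judged then, once.
Trained networks look in the newest picture that a camera, given by its name, has taken for a name from the list of things; names that differ only in an ending like _2 or _b are one class to them, and where a whole thing is asked for, a point or a joint stands for the part that bears it (a point fixed in the world has none). Each returns a list of dicts, best first, with "confidence" (0 to 1); they miss things now and then, are a little off and sometimes report something else, mostly with a low value. They report only what shows in the picture. A call takes as long as a camera call. They do not tell look-alikes from the thing itself.
- optics.cut_out(camera, name): "region" (384x512 bool, what is visible of it) and "pixel" ([column, row] in pixels, amid what is visible of it).
The state is a dict: "clock": time; "q": joint angles; "joint_vel": joint speeds; "joint_torque": joint torques, N m; "tool_pos": TCP position; "tcp_rot": TCP orientation; "force": force on the tool from outside, world axes, zero at the start; "torque": the same for the moment, N m; "width": finger opening in m; "finger_force": force on a finger pad.
Only numpy, scipy, OpenCV 4.12 (cv2) and the standard library are available. Lean on these libraries where they do the work, as an engineer would, in place of code of your own. Each camera call takes 0.05 s, during which the arm holds its last target. There are 200 camera calls.

## Working session

There is one attempt and no reset: what is moved stays moved. The work goes in short steps, Python scripts to look and compute and a tool call to move; the robot and the scene stay as the last step left them, time stands still between calls to the robot, and variables do not carry over. Pictures are saved under pics/ and viewed, at most 10 in all, crops included, and the job is handed in when it is done.

Besides the shell and the picture viewer there is one more tool, called after "Request:" in YAML: its name, and indented under it one key for each argument. move_arm: Moves the arm, as the interface text tells. Its arguments: {"type":"object","properties":{"deltas":{"type":"array"},"force":{"type":"number"}},"required":["deltas"]}

```bash
mkdir -p pics; ls
cat > h.py <<'E'
import numpy as np, cv2
from station import r, optics, ticket
def shot(c,fn=None):
    im=np.asarray(optics.capture(c)); 
    if fn: cv2.imwrite('pics/'+fn,im[:,:,::-1])
    return im
def ray(c,uv):
    i=optics.camera_info(c);K=np.array(i['K']);P=np.array(i['pose'])
    d=np.linalg.inv(K)@[uv[0],uv[1],1]; d=P[:3,:3]@(d*[1,-1,-1]); return P[:3,3],d
def at(c,uv,z):
    o,d=ray(c,uv); return o+d*(z-o[2])/d[2]
def proj(c,p):
    i=optics.camera_info(c);K=np.array(i['K']);P=np.array(i['pose'])
    q=(P[:3,:3].T@(np.asarray(p)-P[:3,3]))*[1,-1,-1]; q=K@q; return q[:2]/q[2]
E
python3 - <<'E'
from h import *
a=shot('top','top0.png');b=shot('side','side0.png')
for c in('top','side'):
  i=optics.camera_info(c);print(c,{k:np.round(v,3).tolist() if k in('K','pose') else v for k,v in i.items()})
for n in['tray','tub','scrap','pad','glue','varnish','flask','mug','plane','chisel','block0']:
  for d in optics.cut_out('top',n)[:6]:
    print(n,round(d['confidence'],2),np.round(d['pixel']),d['region'].sum())
print(r.sense())
E
```

```text
pics
top {'K': [[397.59, 0.0, 261.166], [0.0, 397.59, 194.579], [0.0, 0.0, 1.0]], 'pose': [[-0.002, 0.981, -0.195, 0.267], [-1.0, -0.0, 0.009, -0.029], [0.009, 0.195, 0.981, 1.224], [0.0, 0.0, 0.0, 1.0]]}
side {'K': [[366.364, 0.0, 257.837], [0.0, 366.364, 188.834], [0.0, 0.0, 1.0]], 'pose': [[0.998, 0.027, -0.05, 0.474], [-0.057, 0.5, -0.864, -0.858], [0.002, 0.865, 0.501, 0.562], [0.0, 0.0, 0.0, 1.0]]}
tray 0.85 [363. 192.] 1340
tub 0.96 [221. 206.] 1779
scrap 0.68 [280. 196.] 1690
glue 0.63 [295. 154.] 214
varnish 0.86 [197. 154.] 353
flask 0.69 [275. 142.] 640
mug 0.7 [149. 125.] 717
mug 0.2 [362. 191.] 1280
plane 0.97 [335. 127.] 758
plane 0.65 [152. 188.] 1768
chisel 0.88 [333. 260.] 556
block0 0.64 [376. 150.] 88
block0 0.62 [353. 205.] 58
block0 0.61 [366. 180.] 61
block0 0.41 [369. 197.] 78
block0 0.38 [362. 210.] 72
{'clock': 0.65, 'q': array([ 1.29348776,  0.41734644, -0.01030154,  1.61359806,  0.00469127,
        1.11072486, -0.05297817]), 'joint_vel': array([ 0.00081118,  0.00253209,  0.00119464, -0.0018585 ,  0.00207298,
       -0.00068823, -0.00020794]), 'joint_torque': array([-2.37594082e-03, -8.64005613e+01,  6.76515922e-01, -4.35142064e+01,
        1.90877082e-02,  1.88084559e-03,  1.52414981e-05]), 'tool_pos': array([ 0.14601886, -0.60768017,  0.23129434]), 'tcp_rot': array([-3.11973059e+00, -3.69579060e-01,  5.71758887e-05]), 'force': array([0.19070966, 1.01556309, 0.28363363]), 'torque': array([ 0.02728186, -0.01598529,  0.02856811]), 'finger_force': 0.0, 'width': 0.08555096488408227}
```

Run:
```python
import cv2
a=cv2.imread('pics/top0.png');cv2.imwrite('pics/top0c.png',cv2.resize(a[80:300,110:430],None,fx=2.5,fy=2.5,interpolation=cv2.INTER_CUBIC))
```

```text
(no output)
```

View pics/top0c.png

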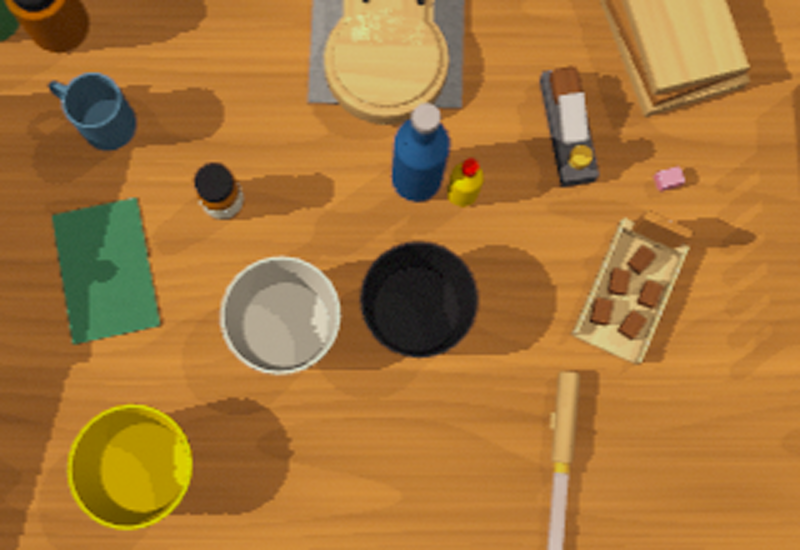

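View pics/side0.png

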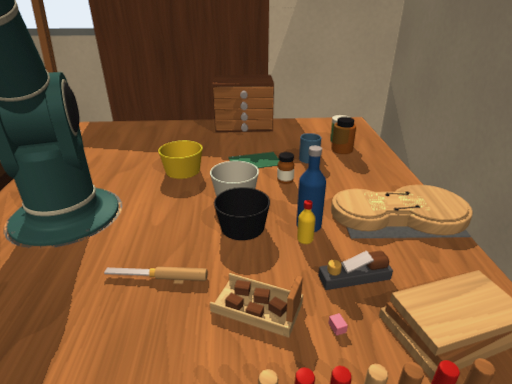

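The white tub is at (221,206), and its look-alikes are the black tub (280,196) and the yellow tub (162,267). The tray with the brown blocks is at (363,192), with its handle at the far end (about 376,170) and its open end towards the robot. The pink block at (378,150) isn't part of the job, and the pad is at (152,188). Next I'll fit the poses.

```bash
cat >> h.py <<'E'
from scipy.optimize import minimize
def box(x0,x1,y0,y1,z0,z1): return np.array([[x,y,z] for x in(x0,x1) for y in(y0,y1) for z in(z0,z1)])/1e3
TRAY=[box(-80,80,-44,44,0,5),box(-80,80,-44,-40,0,24),box(-80,80,40,44,0,24),box(68,80,-44,44,0,24),box(68,80,-30,30,0,82)]
PAD=[box(-85,85,-55,55,0,3)]
def render(c,parts,T):
    m=np.zeros((384*4,512*4),np.uint8)
    for b in parts:
        w=b@T[:3,:3].T+T[:3,3]
        q=np.array([proj(c,p) for p in w])
        cv2.fillConvexPoly(m,cv2.convexHull(np.round((q+.5)*4).astype(np.int32)),1)
    return cv2.resize(m.astype(np.float32),(512,384),interpolation=cv2.INTER_AREA)
def Tf(x,y,yaw,z=0,tilt=0):
    from scipy.spatial.transform import Rotation as R
    T=np.eye(4);T[:3,:3]=R.from_euler('ZY',[yaw,-tilt]).as_matrix();T[:3,3]=x,y,z;return T
def fit(masks,parts,p0,steps=(.01,.01,.1),fn=lambda p:Tf(*p)):
    def cost(p): return sum(np.abs(render(c,parts,fn(p))-m).sum() for c,m in masks.items())/sum(m.sum() for m in masks.values())
    n=len(p0);S=np.vstack([p0]+[np.array(p0)+np.eye(n)[i]*steps[i] for i in range(n)])
    o=minimize(cost,p0,method='Nelder-Mead',options=dict(initial_simplex=S,maxiter=150,xatol=2e-4,fatol=1e-4)); return o.x,o.fun
E
python3 - <<'E'
from h import *
a=shot('top');b=shot('side')
def cut(c,n,k=0):
    l=optics.cut_out(c,n); return l[k]['region'].astype(np.float32) if l else None
mt={c:cut(c,'tray') for c in('top','side')}
for c in mt: print(c,mt[c].sum())
p0=at('top',(363,192),.01)
for ms in(mt,{'top':mt['top']},{'side':mt['side']}): print('tray',*fit(ms,TRAY,[p0[0],p0[1],-.4]))
hsv=cv2.cvtColor(a,cv2.COLOR_RGB2HSV); g=((hsv[...,0]>55)&(hsv[...,0]<90)&(hsv[...,1]>80)); g[:140]=0;g[:,:120]=0;g[:,190:]=0;g[230:]=0
p0=at('top',(153,188),.003);print(g.sum());print('pad',*fit({'top':g.astype(np.float32)},PAD,[p0[0],p0[1],.15]))
# tubs: rim ellipse from hull of mask
def TUB(rr,rf,h):
    t=np.linspace(0,6.283,40);return [np.vstack([np.c_[rf*np.cos(t),rf*np.sin(t),0*t],np.c_[rr*np.cos(t),rr*np.sin(t),0*t+h]])/1e3]
for n,px,par in(('tub',(221,206),TUB(70,56,80)),('scrap',(280,196),TUB(70,56,80)),('flask',(275,142),TUB(33,33,180)),('glue',(295,154),TUB(20,20,90)),('varnish',(197,154),TUB(26,26,90))):
    ms={}
    for c in('top','side'):
        m=cut(c,n)
        if m is not None: ms[c]=m
    p0=at('top',px,.05)
    print(n,list(ms),*fit(ms,par,[p0[0],p0[1]],fn=lambda p:Tf(p[0],p[1],0)))
E
```

```text
top 1224.0
side 2592.0Traceback (most recent call last):
  File "<stdin>", line 8, in <module>
  File "h.py", line 32, in fit
    o=minimize(cost,p0,method='Nelder-Mead',options=dict(initial_simplex=S,maxiter=150,xatol=2e-4,fatol=1e-4)); return o.x,o.fun
    res = _minimize_neldermead(fun, x0, args, callback, bounds=bounds,
                               **options)
    fxr = func(xr)
    fx = function(np.copy(x), *(wrapper_args + args))
  File "h.py", line 30, in cost
    def cost(p): return sum(np.abs(render(c,parts,fn(p))-m).sum() for c,m in masks.items())/sum(m.sum() for m in masks.values())
                        ~~~^^^^^^^^^^^^^^^^^^^^^^^^^^^^^^^^^^^^^^^^^^^^^^^^^^^^^^^^^^^^^^^^
  File "h.py", line 30, in <genexpr>
    def cost(p): return sum(np.abs(render(c,parts,fn(p))-m).sum() for c,m in masks.items())/sum(m.sum() for m in masks.values())
                                   ~~~~~~^^^^^^^^^^^^^^^
  File "h.py", line 23, in render
    q=np.array([proj(c,p) for p in w])
                ~~~~^^^^^
  File "h.py", line 13, in proj
    i=optics.camera_info(c);K=np.array(i['K']);P=np.array(i['pose'])
ValueError: time passes only in moves, steps and waits
```

```bash
python3 - <<'E'
s=open('h.py').read()
s=s.replace("def shot","_C={}\ndef info(c):\n    if c not in _C: _C[c]=optics.camera_info(c)\n    return _C[c]\ndef cut(c,n):\n    l=optics.cut_out(c,n)\n    if not l: return None\n    m=l[0]['region'].astype(np.uint8);o=np.zeros_like(m)\n    cv2.drawContours(o,cv2.findContours(m,cv2.RETR_EXTERNAL,cv2.CHAIN_APPROX_NONE)[0],-1,1,-1);return o.astype(np.float32)\ndef shot",1)
s=s.replace("i=optics.camera_info(c);","i=info(c);")
open('h.py','w').write(s)
E
cat > m1.py <<'E'
from h import *
a=shot('top');b=shot('side')
mt={c:cut(c,'tray') for c in('top','side')}
p0=at('top',(363,192),.01)
for ms in(mt,{'top':mt['top']},{'side':mt['side']}): print('tray',*fit(ms,TRAY,[p0[0],p0[1],-.4]))
hsv=cv2.cvtColor(a,cv2.COLOR_RGB2HSV); g=((hsv[...,0]>55)&(hsv[...,0]<90)&(hsv[...,1]>80)); g[:140]=0;g[:,:120]=0;g[:,190:]=0;g[230:]=0
p0=at('top',(153,188),.003);print(g.sum());print('pad',*fit({'top':g.astype(np.float32)},PAD,[p0[0],p0[1],.15]))
def TUB(rr,rf,h):
    t=np.linspace(0,6.283,40);return [np.vstack([np.c_[rf*np.cos(t),rf*np.sin(t),0*t],np.c_[rr*np.cos(t),rr*np.sin(t),0*t+h]])/1e3]
for n,px,par in(('tub',(221,206),TUB(70,56,80)),('scrap',(280,196),TUB(70,56,80)),('flask',(275,142),TUB(33,33,180)),('glue',(295,154),TUB(20,20,90)),('varnish',(197,154),TUB(26,26,90))):
    ms={c:cut(c,n) for c in('top','side')}; ms={c:m for c,m in ms.items() if m is not None}
    p0=at('top',px,.05)
    for c,m in ms.items(): print(n,c,*fit({c:m},par,[p0[0],p0[1]],fn=lambda p:Tf(p[0],p[1],0)))
print(np.round(proj('top',[.2,-.2,0])),r.sense()['clock'])
E
python3 m1.py
```

```text
tray [ 0.50121702 -0.35023001 -0.43242489] 0.04805063083767891
tray [ 0.50491334 -0.35301264 -0.42962954] 0.0357988178730011
tray [ 0.50125746 -0.34943123 -0.4412656 ] 0.03596388176083565
1780
pad [0.53324175 0.30506054 0.22741915] 0.06457162648439407
tub top [ 1.27823903 -0.04036966] 1.0
tub side [0.45873761 0.08525972] 0.4730137288570404
scrap top [ 0.48162765 -0.08645769] 0.023840205743908882
scrap side [ 0.47779616 -0.08032226] 0.0399506650865078
flask top [ 0.6490811  -0.08854348] 0.223679319024086
flask side [-1.223304    1.48998587] 1.0
glue top [ 0.28432889 -0.0350599 ] 1.0954192876815796
glue side [ 0.63152606 -0.13992633] 0.17197711765766144
varnish top [ 0.28814876 -0.04655262] 2.319016695022583
varnish side [0.61805861 0.16060747] 0.07732213288545609
[315. 296.] 1.55
```

Run:
```python
from h import *
shot('top');shot('side')
q=np.array([at('top',u,.003) for u in((140,217.2),(174,210),(165.2,159.2),(131.2,166))]);print('pad',q.mean(0),np.arctan2(*(q[2]+q[3]-q[0]-q[1])[[1,0]]),np.arctan2(*(q[0]+q[3]-q[1]-q[2])[[1,0]])-1.571)
t=np.linspace(0,6.283,40);par=[np.vstack([np.c_[56*np.cos(t),56*np.sin(t),0*t],np.c_[70*np.cos(t),70*np.sin(t),0*t+80]])/1e3]
for c,px in(('top',(221,206)),('side',(235,180))):
  for d in optics.cut_out(c,'tub'):
    if np.linalg.norm(d['pixel']-np.array(px))<15:
      print(c,d['pixel'],d['confidence'],fit({c:d['region'].astype(np.float32)},par,list(at('top',(221,206),.04)[:2]),fn=lambda p:Tf(p[0],p[1],0)));break
h=np.array(TRAY[4]);T=Tf(.503,-.3515,-.432)
for c in('top','side'): print(c,[np.round(proj(c,T[:3,:3]@p+T[:3,3])).tolist() for p in h[[1,3,5,7]]])
print('varn/flask/glue',at('top',(196,152),.09),at('top',(280,127),.22),at('top',(298,147),.11))
from scipy.spatial.transform import Rotation as R
print(R.from_rotvec(r.sense()['tcp_rot']).as_matrix().round(3))
```

```text
pad [0.53139208 0.30079617 0.003     ] 0.2160305336237906 0.20987970214051388
top [220.4, 204.6] 0.61 (array([0.46208966, 0.07579834]), np.float64(0.04685697704553604))
top [[385.0, 175.0], [367.0, 167.0], [387.0, 172.0], [368.0, 164.0]]
side [[288.0, 297.0], [297.0, 275.0], [294.0, 299.0], [304.0, 276.0]]
varn/flask/glue [0.62110879 0.15436295 0.09      ] [ 0.65010035 -0.0881264   0.22      ] [ 0.63033834 -0.14669141  0.11      ]
[[ 0.972  0.234 -0.   ]
 [ 0.234 -0.972  0.   ]
 [-0.    -0.    -1.   ]]
```

Run:
```python
import cv2
a=cv2.imread('pics/top0.png');cv2.imwrite('pics/c1.png',cv2.resize(a[145:235,325:415],None,fx=6,fy=6,interpolation=cv2.INTER_CUBIC))
```

```text
(no output)
```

View pics/c1.png

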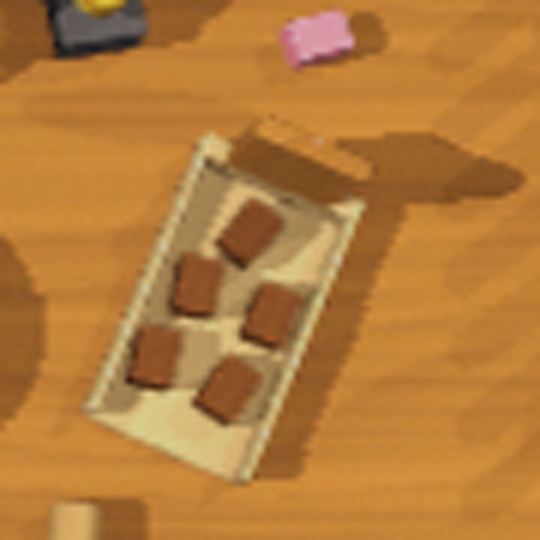

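The close crop matches the fitted tray: five brown blocks, with the handle edge at about (368,165)–(387,173). The tool can only turn about the vertical, so I'll pinch the handle across its width. The tray can then pivot about its y axis under a light grip.

Request:
move_arm:
  deltas: [1,0,0,0,6.38,1,0,0,0,6.38,1,0,0,0,6.38,1,0,0,0,6.38,1,0,0,0,6.38,1,0,0,0,6.38]

```text
clock: 2.25
tool_pos: [0.146, -0.6077, 0.2313]
tcp_rot: [-3.067, 0.682, 0.0]
force: [0.7, 0.1, 0.5]
width: 0.0852
finger_force: 0.0
```

Request:
move_arm:
  deltas: [1,-0.0135,-0.0293,0,0,1,-0.0135,-0.0293,0,0,1,-0.0135,-0.0293,0,0,1,-0.0135,-0.0293,0,0,1,-0.0135,-0.0293,0,0,1,-0.0135,-0.0293,0,0,1,-0.0135,-0.0293,0,0]

```text
clock: 2.83
tool_pos: [0.1459, -0.3803, 0.2312]
tcp_rot: [3.068, -0.674, -0.0]
force: [1.3, 0.1, 1.0]
width: 0.0855
finger_force: 0.0
```

Request:
move_arm:
  deltas: [1,0.0322,-0.0148,0,0,1,0.0322,-0.0148,0,0,1,0.0322,-0.0148,0,0,1,0.0322,-0.0148,0,0,1,0.0322,-0.0148,0,0,1,0.0322,-0.0148,0,0,1,0.0322,-0.0148,0,0,1,0.0322,-0.0148,0,0,1,0.0322,-0.0148,0,0,1,0.0322,-0.0148,0,0]

```text
clock: 3.67
tool_pos: [0.5022, -0.3821, 0.2312]
tcp_rot: [-3.068, 0.674, -0.0]
force: [-0.6, -1.1, 1.5]
width: 0.0854
finger_force: 0.0
```

```bash
cat >> h.py <<'E'
from scipy.spatial.transform import Rotation as Rot
def tool(tgt,yaw=None):
    """tool-frame shift (and turn, deg) from measured pose to world tgt"""
    s=r.sense();M=Rot.from_rotvec(s['tcp_rot']).as_matrix();a=np.arctan2(M[1,0],M[0,0])
    print('t%.2f'%s['clock'],'pos',s['tool_pos'].round(4),'yaw %.3f'%a,'tiltz',M[:,2].round(3),'F',s['force'].round(1),'T',s['torque'].round(2),'w %.4f'%s['width'],'ff',np.round(s['finger_force'],1),'q',s['q'].round(2))
    if yaw is not None: print('turn deg',np.degrees(a-yaw).round(2))
    M2=M if yaw is None else np.array([[np.cos(yaw),np.sin(yaw),0],[np.sin(yaw),-np.cos(yaw),0],[0,0,-1]])
    print('shift',(M2.T@(np.array(tgt)-s['tool_pos'])).round(4))
E
python3 -c "
from h import *
tool([.570,-.3825,.062],-.432)"
```

```text
t3.67 pos [ 0.5022 -0.3821  0.2312] yaw -0.432 tiltz [ 0.  0. -1.] F [-0.6 -1.1  1.5] T [-0.07  0.05 -0.02] w 0.0854 ff 0.0 q [ 0.7   0.43 -0.13  1.59  0.06  1.12 -1.45]
turn deg -0.02
shift [ 0.0617 -0.028   0.1692]
```

Request:
move_arm:
  deltas: [1,0.031,-0.014,0,0,1,0.031,-0.014,0,0,1,0,0,0.04,0,1,0,0,0.04,0,1,0,0,0.03,0,1,0,0,0,0]

```text
clock: 4.17
tool_pos: [0.5658, -0.3811, 0.1146]
tcp_rot: [-3.065, 0.673, 0.014]
force: [0.1, 0.9, -0.5]
width: 0.0855
finger_force: 0.0
```

```bash
python3 -c "
from h import *
a=shot('top');b=shot('side')
c1=cv2.resize(a[130:230,320:430],None,fx=5,fy=5,interpolation=cv2.INTER_CUBIC)
c2=cv2.resize(b[220:345,200:320],(480,500),interpolation=cv2.INTER_CUBIC)
cv2.imwrite('pics/g1.png',cv2.resize(np.hstack([c1[:500],c2]),(800,400))[:,:,::-1])
tool([.570,-.3825,.062])"
```

```text
t4.27 pos [ 0.5685 -0.3829  0.1216] yaw -0.432 tiltz [-0.001  0.001 -1.   ] F [ 0.3 -1.1  0.4] T [ 0.   -0.07  0.01] w 0.0855 ff 0.0 q [ 0.63  0.64 -0.13  1.53  0.09  0.98 -1.52]
shift [ 0.0013 -0.001   0.0596]
```

View pics/g1.png

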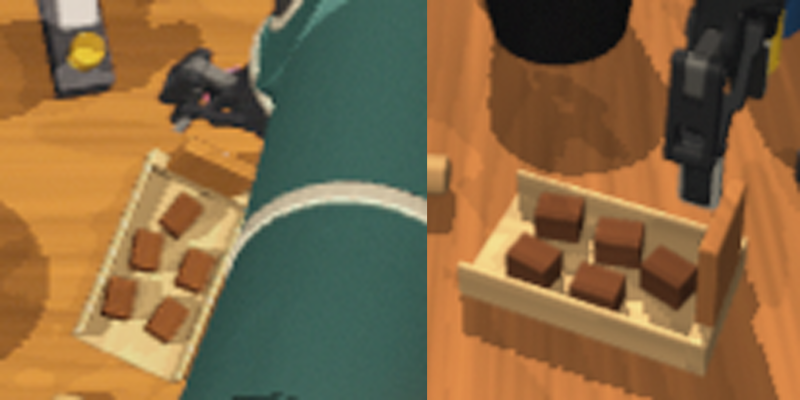

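```bash
python3 -c "
from h import *
t=np.array([.5685,-.3829,.13])
for s in(-1,1):
  p=t+s*.045*np.array([.419,.908,0]);print(p,proj('side',p),proj('top',p))
for p in TRAY[4][[1,3,5,7]]: print(proj('side',Tf(.503,-.3515,-.432)[:3]@np.r_[p,1]))
b=shot('side','s2.png')
cv2.imwrite('pics/g2.png',cv2.resize(b[180:345,220:360],None,fx=3.5,fy=3.5,interpolation=cv2.INTER_CUBIC)[:,:,::-1])"
```

```text
[ 0.549645 -0.42376   0.13    ] [288.58704674 283.977515  ] [396.54671292 172.03821193]
[ 0.587355 -0.34204   0.13    ] [303.35929452 250.65456113] [367.18363924 159.25386381]
[287.5913498  297.39297209]
[297.29282682 274.69046223]
[294.26556199 299.33962562]
[303.5456039  276.37135962]
```

View pics/g2.png

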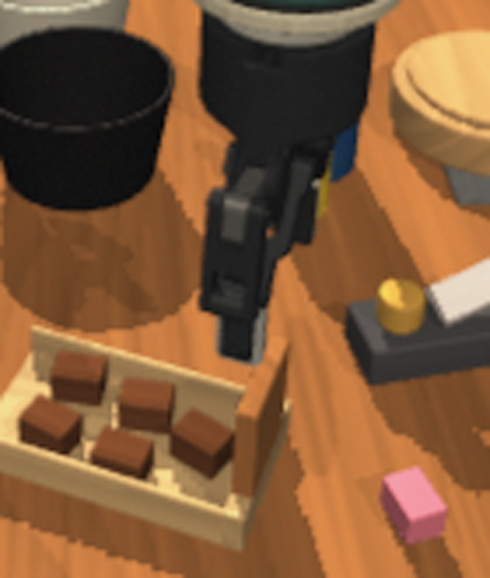

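The near finger tip at (288,283) is where I predicted, so the gripper is centred over the handle board. I'll descend and close.

Request:
move_arm:
  deltas: [1,0.001,-0.001,0.02,0,1,0,0,0.02,0,1,0,0,0.012,0,1,0,0,0.008,0,1,0,0,0,0,1,0,0,0,0]

```text
clock: 4.82
tool_pos: [0.5703, -0.3828, 0.0624]
tcp_rot: [3.068, -0.674, 0.002]
force: [0.6, 0.2, 0.4]
width: 0.0857
finger_force: 0.0
```

Request:
move_arm:
  deltas: [0,0,0,0,0,0,0,0,0,0,0,0,0,0,0,0,0,0,0,0,0,0,0,0,0,0,0,0,0,0]
  force: 120

```text
clock: 5.32
tool_pos: [0.5709, -0.383, 0.0634]
tcp_rot: [3.068, -0.674, 0.004]
force: [-1.8, 1.7, 15.2]
width: 0.0567
finger_force: 126.6
```

```bash
python3 -c "
from h import *
tool([.570,-.3825,.062])"
```

```text
t5.32 pos [ 0.5709 -0.383   0.0634] yaw -0.432 tiltz [ 0.002 -0.001 -1.   ] F [-1.8  1.7 15.2] T [ 0.43  0.57 -0.01] w 0.0567 ff 126.6 q [ 0.63  0.71 -0.12  1.56  0.1   0.88 -1.53]
shift [-0.001  -0.0001  0.0014]
```

Request:
move_arm:
  deltas: [0,0,0,-0.005,0,0,0,0,-0.005,0,0,0,0,-0.005,0,0,0,0,-0.005,0,0,0,0,0,0,0,0,0,0,0]

```text
clock: 5.82
tool_pos: [0.57, -0.3825, 0.0816]
tcp_rot: [3.068, -0.674, 0.001]
force: [-0.1, 0.2, -2.7]
width: 0.0562
finger_force: 127.5
```

```bash
cat >> h.py <<'E'
PIV=np.array([.074,0,.073])
def traytilt(guess=0,cams=('side',),show=None):
    """fit tilt (open end down +) & pivot offset given gripper pose"""
    s=r.sense();M=Rot.from_rotvec(s['tcp_rot']).as_matrix();yaw=np.arctan2(M[1,0],M[0,0]);g=s['tool_pos']+[0,0,.0105]
    ms={}
    for c in cams:
        shot(c,show); m=cut(c,'tray')
        if m is not None and m.sum()>200: ms[c]=m
    def fn(p):
        T=Tf(0,0,yaw,0,-p[0]); T[:3,3]=g-T[:3,:3]@PIV; T[:3,3]+=[0,0,p[1]]; return T
    x,f=fit(ms,TRAY,[guess,0],(.1,.005),fn)
    T=fn(x);print(list(ms),'tilt deg',np.degrees(x[0]).round(1),'dz',x[1].round(4),'cost',f.round(3),'origin',T[:3,3].round(3),'lip',(T[:3]@[-.08,0,.005,1]).round(3));return T
E
python3 -c "
from h import *
tool([.570,-.3825,.062])
T=traytilt(0)
print('R',T[:3,:3].round(2))
b=shot('side','s3.png')
cv2.imwrite('pics/g3.png',cv2.resize(b[180:345,190:360],None,fx=3.5,fy=3.5,interpolation=cv2.INTER_CUBIC)[:,:,::-1])"
```

```text
t5.82 pos [ 0.57   -0.3825  0.0816] yaw -0.432 tiltz [ 0. -0. -1.] F [-0.1  0.2 -2.7] T [-0.05 -0.11 -0.04] w 0.0562 ff 127.5 q [ 0.63  0.68 -0.12  1.55  0.1   0.91 -1.53]
shift [ 0.     -0.      0.0196]
['side'] tilt deg 0.6 dz -0.0025 cost 0.407 origin [ 0.502 -0.351  0.017] lip [ 0.429 -0.318  0.023]
R [[ 0.91  0.42  0.01]
 [-0.42  0.91 -0.  ]
 [-0.01  0.    1.  ]]
```

View pics/g3.png

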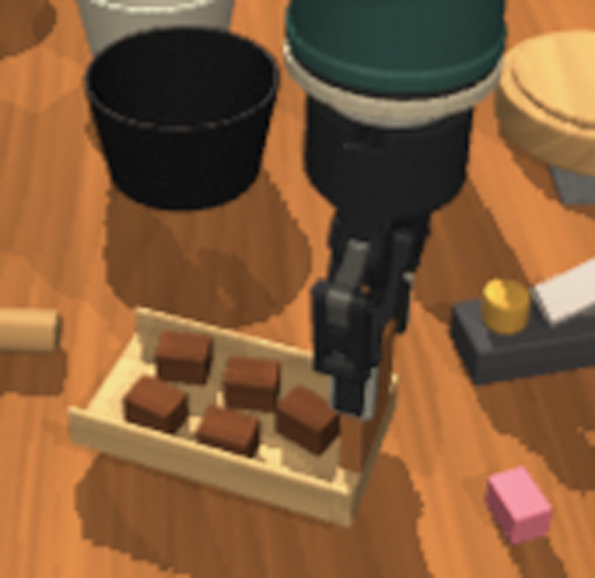

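The tray is held level and clear of the bench: its shadow is separate, the force is −2.7 N, and all five blocks are aboard. Now I'll lift to carrying height.

Request:
move_arm:
  deltas: [0,0,0,-0.005,0,0,0,0,-0.01,0,0,0,0,-0.015,0,0,0,0,-0.02,0,0,0,0,-0.02,0,0,0,0,-0.02,0,0,0,0,-0.02,0,0,0,0,-0.02,0,0,0,0,-0.02,0,0,0,0,-0.02,0]

```text
clock: 6.8
tool_pos: [0.5698, -0.3824, 0.2533]
tcp_rot: [3.068, -0.674, 0.001]
force: [0.4, -0.6, -2.4]
width: 0.0566
finger_force: 127.6
```

Request:
move_arm:
  deltas: [0,0,0,-0.02,0,0,0,0,-0.02,0,0,0,0,-0.015,0,0,0,0,-0.01,0,0,0,0,-0.005,0,0,0,0,0,0]

```text
clock: 7.3
tool_pos: [0.57, -0.3825, 0.3224]
tcp_rot: [3.068, -0.674, 0.002]
force: [0.5, 0.5, -2.4]
width: 0.0564
finger_force: 127.6
```

```bash
python3 -c "
from h import *
tool([.570,-.3825,.33])
b=shot('side');t=shot('top')
cv2.imwrite('pics/g4.png',cv2.resize(np.hstack([b[100:340,150:400],t[100:340,230:470]]),None,fx=1.6,fy=1.6)[:,:,::-1])"
```

```text
t7.30 pos [ 0.57   -0.3825  0.3224] yaw -0.432 tiltz [ 0.001 -0.001 -1.   ] F [ 0.5  0.5 -2.4] T [-0.03 -0.18  0.01] w 0.0564 ff 127.6 q [ 0.64  0.47 -0.13  1.32  0.06  1.35 -1.5 ]
shift [-0.      0.     -0.0076]
```

View pics/g4.png

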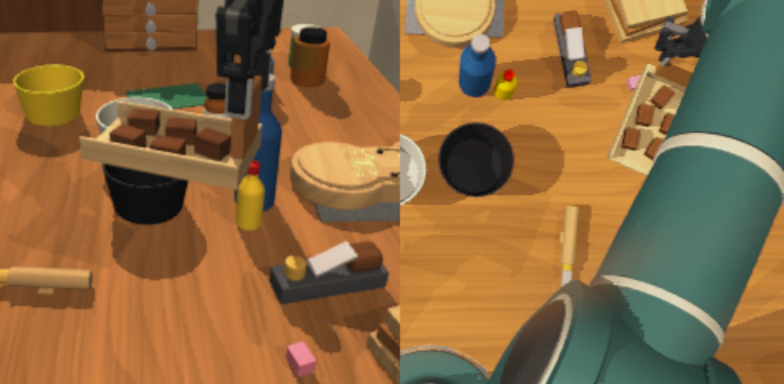

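The tray is level with all the blocks in it. I'll carry it to the white tub, keeping it above the flask.

Request:
move_arm:
  deltas: [0,0,0,0,-3,0,0,0,0,-4.5,0,0,0,0,-4.5,0,0,0,0,-3,0,0,-0.005,0,0,0,-0.001,-0.01,0,0,0,-0.001,-0.015,0,0,0,-0.001,-0.02,0,0,0,-0.001,-0.02,0,0,0,-0.001,-0.02,0,0]

```text
clock: 8.23
tool_pos: [0.5804, -0.2902, 0.3212]
tcp_rot: [-3.13, 0.268, 0.0]
force: [-0.1, 0.2, -2.7]
width: 0.0564
finger_force: 127.6
```

Request:
move_arm:
  deltas: [0,-0.001,-0.024,0,0,0,-0.001,-0.024,0,0,0,-0.001,-0.024,0,0,0,-0.001,-0.024,0,0,0,-0.001,-0.024,0,0,0,-0.001,-0.024,0,0,0,-0.001,-0.024,0,0,0,-0.001,-0.024,0,0,0,-0.001,-0.024,0,0,0,-0.001,-0.024,0,0]

```text
clock: 9.07
tool_pos: [0.6105, -0.0518, 0.3213]
tcp_rot: [-3.13, 0.268, 0.0]
force: [0.8, -0.8, -2.0]
width: 0.0566
finger_force: 127.6
```

Request:
move_arm:
  deltas: [0,-0.002,-0.024,0,0,0,-0.002,-0.024,0,0,0,-0.002,-0.02,0,0,0,-0.001,-0.015,0,0,0,-0.001,-0.012,0,0,0,-0.001,-0.007,0,0,0,0,0,0,0]

```text
clock: 9.65
tool_pos: [0.6191, 0.0495, 0.3213]
tcp_rot: [-3.13, 0.265, 0.0]
force: [-0.6, 0.0, -2.4]
width: 0.0566
finger_force: 127.7
```

```bash
cat >> h.py <<'E'
TUBC=np.array([.460,.077]);AX=np.array([np.cos(-.17),np.sin(-.17)])
def tgt(along,pz): return [*(TUBC+along*AX),pz-.0105]
E
python3 -c "
from h import *
tool(tgt(.159,.158+.03),-.17)
shot('top');shot('side')
t=np.linspace(0,6.283,40);par=[np.vstack([np.c_[56*np.cos(t),56*np.sin(t),0*t],np.c_[70*np.cos(t),70*np.sin(t),0*t+80]])/1e3]
for d in optics.cut_out('side','tub')[:4]:
  print(d['pixel'],d['confidence'],fit({'side':d['region'].astype(np.float32)},par,[.46,.077],fn=lambda p:Tf(p[0],p[1],0)))
"
```

```text
t9.65 pos [0.6191 0.0495 0.3213] yaw -0.169 tiltz [-0.     0.001 -1.   ] F [-0.6  0.  -2.4] T [-0.05 -0.09  0.03] w 0.0566 ff 127.7 q [ 0.14  0.37 -0.35  1.5   0.13  1.3  -1.97]
turn deg 0.07
shift [-0.0025 -0.0002  0.1438]
[181.7, 158.0] 0.94 (array([-1.32955811, 11.30747852]), np.float64(1.0))
[271.0, 109.7] 0.69 (array([-1.32955811, 11.30747852]), np.float64(1.0))
```

Request:
move_arm:
  deltas: [0,-0.0025,0,0.005,0,0,0,0,0.012,0,0,0,0,0.018,0,0,0,0,0.02,0,0,0,0,0.02,0,0,0,0,0.02,0,0,0,0,0.02,0,0,0,0,0.015,0,0,0,0,0.009,0,0,0,0,0.005,0]

```text
clock: 10.63
tool_pos: [0.6163, 0.0473, 0.1754]
tcp_rot: [3.13, -0.268, -0.003]
force: [0.1, 1.0, -2.5]
width: 0.0563
finger_force: 127.7
```

```bash
python3 -c "
from h import *
tool(tgt(.159,.158))
b=shot('side');t=shot('top')
b=cv2.resize(b[90:250,150:350],None,fx=2,fy=2,interpolation=cv2.INTER_CUBIC);t=cv2.resize(t[80:240,130:330],None,fx=2,fy=2,interpolation=cv2.INTER_CUBIC)
cv2.imwrite('pics/g5.png',np.hstack([b,t])[:,:,::-1])"
```

```text
t10.63 pos [0.6163 0.0473 0.1754] yaw -0.171 tiltz [-0.002 -0.    -1.   ] F [ 0.1  1.  -2.5] T [-0.03 -0.14 -0.01] w 0.0563 ff 127.7 q [ 0.13  0.48 -0.34  1.67  0.18  1.02 -2.01]
shift [-0.     -0.0028  0.0279]
```

View pics/g5.png

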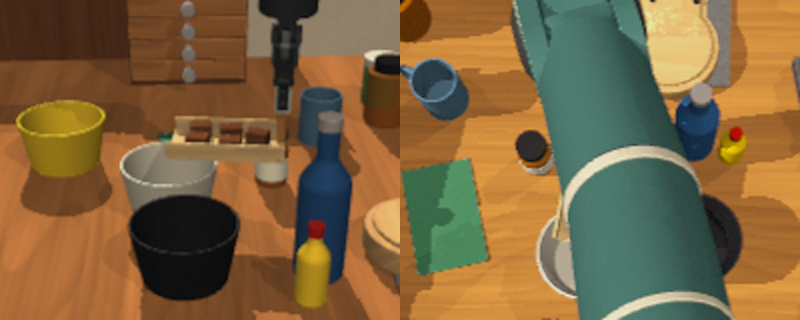

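The open end is over the middle of the white tub (side view about (234,160)), clear of the flask and the varnish jar. I'll lower to just above the rim, then slacken the grip.

Request:
move_arm:
  deltas: [0,0,-0.0028,0.006,0,0,0,0,0.008,0,0,0,0,0.006,0,0,0,0,0.004,0,0,0,0,0,0]

```text
clock: 11.15
tool_pos: [0.6171, 0.0505, 0.1522]
tcp_rot: [3.13, -0.267, -0.002]
force: [-0.4, -0.1, -2.6]
width: 0.0561
finger_force: 127.7
```

Request:
move_arm:
  deltas: [0,0,0,0,0,0,0,0,0,0,0,0,0,0,0]
  force: 20

```text
clock: 11.4
tool_pos: [0.6177, 0.0505, 0.1536]
tcp_rot: [-3.13, 0.268, -0.001]
force: [-0.0, -0.1, -2.5]
width: 0.0565
finger_force: 127.7
```

```bash
python3 -c "
from h import *
tool(tgt(.159,.158))"
```

```text
t11.40 pos [0.6177 0.0505 0.1536] yaw -0.171 tiltz [ 0.  0. -1.] F [-0.  -0.1 -2.5] T [-0.07 -0.18 -0.02] w 0.0565 ff 127.7 q [ 0.12  0.51 -0.33  1.69  0.19  0.98 -2.03]
shift [-0.0009  0.0006  0.0061]
```

Request:
move_arm:
  deltas: [0.3,0,0,0,0,0.3,0,0,0,0,0.3,0,0,0,0]
  force: 20

```text
clock: 11.65
tool_pos: [0.6176, 0.0505, 0.1534]
tcp_rot: [-3.13, 0.268, -0.0]
force: [-0.4, -0.9, -2.3]
width: 0.0562
finger_force: 127.7
```

```bash
python3 -c "
from h import *
tool(tgt(.159,.158))"
```

```text
t11.65 pos [0.6176 0.0505 0.1534] yaw -0.171 tiltz [ 0.  0. -1.] F [-0.4 -0.9 -2.3] T [-0.01 -0.11 -0.05] w 0.0562 ff 127.7 q [ 0.12  0.51 -0.33  1.69  0.19  0.98 -2.03]
shift [-0.0008  0.0006  0.0059]
```

Request:
move_arm:
  deltas: [0.5,0,0,0.004,0,0.6,0,0,0.002,0,0.64,0,0,0,0,0.66,0,0,0,0]
  force: 20

```text
clock: 11.98
tool_pos: [0.6174, 0.0506, 0.147]
tcp_rot: [-3.13, 0.267, 0.001]
force: [-0.0, 0.4, -3.0]
width: 0.0565
finger_force: 116.3
```

```bash
python3 -c "
from h import *
tool(tgt(.159,.158))"
```

```text
t11.98 pos [0.6174 0.0506 0.147 ] yaw -0.170 tiltz [-0.  0. -1.] F [-0.   0.4 -3. ] T [-0.03 -0.16  0.04] w 0.0565 ff 116.3 q [ 0.11  0.52 -0.33  1.69  0.2   0.96 -2.03]
shift [-0.0006  0.0006 -0.0005]
```

Request:
move_arm:
  deltas: [0.67,0,0,0,0,0.67,0,0,0,0]

```text
clock: 12.15
tool_pos: [0.6176, 0.0506, 0.1474]
tcp_rot: [-3.13, 0.267, -0.0]
force: [-0.3, 0.0, -2.9]
width: 0.0575
finger_force: 89.3
```

Request:
move_arm:
  deltas: [0.68,0,0,0,0,0.68,0,0,0,0]

```text
clock: 12.32
tool_pos: [0.6176, 0.0506, 0.1474]
tcp_rot: [-3.13, 0.267, -0.0]
force: [-0.1, -0.8, -3.7]
width: 0.0581
finger_force: 62.1
```

Request:
move_arm:
  deltas: [0.69,0,0,0,0,0.69,0,0,0,0]

```text
clock: 12.48
tool_pos: [0.6175, 0.0506, 0.1473]
tcp_rot: [-3.13, 0.268, 0.0]
force: [-0.5, -1.1, -3.2]
width: 0.059
finger_force: 34.6
```

```bash
python3 -c "
from h import *
tool(tgt(.159,.158))"
```

```text
t12.48 pos [0.6175 0.0506 0.1473] yaw -0.171 tiltz [-0.  0. -1.] F [-0.5 -1.1 -3.2] T [-0.04 -0.1   0.  ] w 0.0590 ff 34.6 q [ 0.11  0.52 -0.33  1.69  0.2   0.96 -2.03]
shift [-0.0007  0.0006 -0.0002]
```

Request:
move_arm:
  deltas: [0.694,0,0,0,0,0.694,0,0,0,0]

```text
clock: 12.65
tool_pos: [0.6175, 0.0506, 0.1473]
tcp_rot: [-3.13, 0.267, 0.0]
force: [-0.1, -0.9, -2.6]
width: 0.0595
finger_force: 23.6
```

Request:
move_arm:
  deltas: [0.697,0,0,0,0,0.697,0,0,0,0]

```text
clock: 12.82
tool_pos: [0.6175, 0.0505, 0.1473]
tcp_rot: [-3.13, 0.268, 0.0]
force: [0.7, -0.7, -2.3]
width: 0.0596
finger_force: 15.3
```

```bash
python3 -c "
from h import *
tool(tgt(.159,.158))
b=shot('side','s6.png')
cv2.imwrite('pics/g6.png',cv2.resize(b[110:220,190:320],None,fx=4,fy=4,interpolation=cv2.INTER_CUBIC)[:,:,::-1])"
```

```text
t12.82 pos [0.6175 0.0505 0.1473] yaw -0.171 tiltz [-0.  0. -1.] F [ 0.7 -0.7 -2.3] T [-0.02 -0.15  0.04] w 0.0596 ff 15.3 q [ 0.11  0.52 -0.33  1.69  0.2   0.96 -2.03]
shift [-0.0007  0.0006 -0.0002]
```

View pics/g6.png

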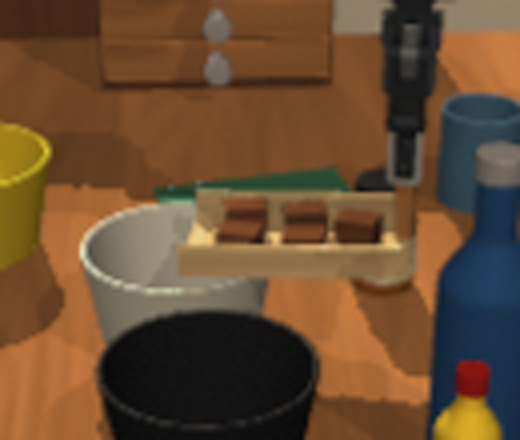

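The tray is still level and about 5 mm above the white tub's +x rim, at 15 N of grip. I'll ease off further and watch the wrist load: it should drop once the rim takes its share.

Request:
move_arm:
  deltas: [0.699,0,0,0,0,0.699,0,0,0,0]

```text
clock: 13.03
tool_pos: [0.6175, 0.0506, 0.1473]
tcp_rot: [-3.13, 0.267, 0.0]
force: [-0.4, -0.1, -2.1]
width: 0.0596
finger_force: 9.7
```

Request:
move_arm:
  deltas: [0.7,0,0,0,0,0.7,0,0,0,0]

```text
clock: 13.2
tool_pos: [0.6175, 0.0505, 0.1473]
tcp_rot: [-3.13, 0.268, 0.0]
force: [-1.1, 0.0, -1.0]
width: 0.0596
finger_force: 7.0
```

```bash
cat >> h.py <<'E'
def ply(name=None,g=0.,dz0=0.):
    """tilt from plywood colour in the side view: walls+floor only"""
    b=shot('side',name);hs=cv2.cvtColor(b,cv2.COLOR_RGB2HSV)
    s=r.sense();M=Rot.from_rotvec(s['tcp_rot']).as_matrix();yaw=np.arctan2(M[1,0],M[0,0]);P=s['tool_pos']+[0,0,.0105]
    def fn(p):
        T=Tf(0,0,yaw,0,-p[0]); T[:3,3]=P-T[:3,:3]@(PIV+[0,0,p[1]]);return T
    m=((hs[...,0]<28)&(hs[...,0]>14)&(hs[...,1]<150)&(hs[...,2]>110)).astype(np.uint8)
    roi=cv2.dilate(sum(render('side',TRAY[:4],fn([t,0])) for t in np.linspace(g-.3,g+.5,7)),np.ones((9,9)))>0
    m=m*roi
    # blocks count as inside: close
    m=cv2.morphologyEx(m.astype(np.uint8),cv2.MORPH_CLOSE,np.ones((11,11))).astype(np.float32)
    if m.sum()<100: print('no mask');return
    x,f=fit({'side':m},TRAY[:4],[g,dz0],(.15,.006),fn);T=fn(x)
    print('px',m.sum(),'TILT %.1f deg'%np.degrees(x[0]),'slide %.4f'%x[1],'cost %.3f'%f,'lip',(T[:3]@[-.08,0,.005,1]).round(3),'orig',T[:3,3].round(3));return T
E
python3 -c "
from h import *
tool(tgt(.159,.158));T=ply();ply(g=.2)"
```

```text
t13.20 pos [0.6175 0.0505 0.1473] yaw -0.171 tiltz [-0.  0. -1.] F [-1.1  0.  -1. ] T [ 0.03 -0.02 -0.02] w 0.0596 ff 7.0 q [ 0.11  0.52 -0.33  1.69  0.2   0.96 -2.03]
shift [-0.0007  0.0005 -0.0002]
px 1548.0 TILT -1.6 deg slide -0.0000 cost 0.282 lip [0.468 0.076 0.086] orig [0.547 0.063 0.083]
px 1570.0 TILT -1.5 deg slide 0.0008 cost 0.293 lip [0.468 0.076 0.085] orig [0.546 0.063 0.082]
```

The load dropped to −1 N and the torque to zero, so the tray has pivoted onto the rim and the grip is acting as a hinge. I'll raise the handle along the arc about the rim.

Request:
move_arm:
  deltas: [0.7,-0.0035,0,-0.0035,0,0.7,-0.0035,0,-0.0035,0,0.7,-0.0038,0,-0.0035,0,0.7,-0.0041,0,-0.0035,0,0.7,-0.0042,0,-0.0035,0,0.7,-0.0042,0,-0.0032,0,0.7,-0.0042,0,-0.0032,0,0.7,0,0,0,0]

```text
clock: 13.97
tool_pos: [0.5899, 0.0555, 0.172]
tcp_rot: [-3.13, 0.267, -0.001]
force: [-1.3, -0.1, -1.7]
width: 0.0597
finger_force: 6.9
```

```bash
python3 -c "
from h import *
tool(tgt(.1276,.1852));T=ply(g=-.25);ply(g=-.05)"
```

```text
t13.97 pos [0.5899 0.0555 0.172 ] yaw -0.170 tiltz [ 0.  0. -1.] F [-1.3 -0.1 -1.7] T [0.04 0.08 0.08] w 0.0597 ff 6.9 q [ 0.12  0.44 -0.34  1.74  0.17  0.98 -2.03]
shift [-0.004   0.0008 -0.0027]
px 1763.0 TILT -13.7 deg slide 0.0037 cost 0.375 lip [0.46  0.078 0.076] orig [0.537 0.064 0.09 ]
px 1710.0 TILT -13.9 deg slide 0.0029 cost 0.343 lip [0.46  0.078 0.076] orig [0.538 0.064 0.09 ]
```

Request:
move_arm:
  deltas: [0.7,-0.0036,0,-0.0027,0,0.7,-0.0038,0,-0.0025,0,0.7,-0.0039,0,-0.0024,0,0.7,-0.0039,0,-0.0023,0,0.7,-0.004,0,-0.0022,0,0.7,-0.0042,0,-0.0021,0,0.7,0,0,0,0]

```text
clock: 14.65
tool_pos: [0.5668, 0.0594, 0.1859]
tcp_rot: [-3.13, 0.267, -0.0]
force: [0.6, 0.4, -2.3]
width: 0.0599
finger_force: 6.7
```

```bash
cat >> h.py <<'E'
def blocks():
    for d in sorted(optics.cut_out('side','block0'),key=lambda d:d['pixel'][0]):
        if d['confidence']>.1: print('  blk',np.round(d['pixel']).tolist(),round(d['confidence'],2),d['region'].sum(),end='')
    print()
E
python3 -c "
from h import *
tool(tgt(.0978,.2012));T=ply(g=-.45);blocks()
print('tray pts side px: lip',proj('side',(T@[-.08,0,.005,1])[:3]),'mid',proj('side',(T@[0,0,.005,1])[:3]))"
```

```text
t14.65 pos [0.5668 0.0594 0.1859] yaw -0.170 tiltz [ 0.  0. -1.] F [ 0.6  0.4 -2.3] T [ 0.02 -0.02  0.  ] w 0.0599 ff 6.7 q [ 0.12  0.39 -0.35  1.79  0.16  0.99 -2.03]
shift [-0.0104  0.0007 -0.0048]
px 1758.0 TILT -25.2 deg slide 0.0038 cost 0.382 lip [0.46  0.078 0.066] orig [0.533 0.065 0.095]
  blk [258.0, 162.0] 0.6 21  blk [260.0, 158.0] 0.55 61  blk [338.0, 318.0] 0.87 286
tray pts side px: lip [234.1497491  175.53448388] mid [259.15427735 166.26397686]
```

Request:
move_arm:
  deltas: [0.7,-0.0042,0,-0.0021,0,0.7,-0.0042,0,-0.0019,0,0.7,-0.0042,0,-0.0017,0,0.7,-0.0042,0,-0.0015,0,0.7,-0.0043,0,-0.0014,0,0.7,-0.0044,0,-0.0012,0,0.7,-0.0044,0,-0.001,0,0.7,0,0,0,0,0.7,0,0,0,0,0.7,0,0,0,0]

```text
clock: 15.58
tool_pos: [0.5381, 0.0642, 0.1962]
tcp_rot: [-3.13, 0.268, -0.0]
force: [0.3, -0.1, -2.1]
width: 0.0596
finger_force: 6.7
```

```bash
python3 -c "
from h import *
tool(tgt(.0978,.2012));T=ply(g=-.7);blocks()
print('tray pts side px: lip',proj('side',(T@[-.08,0,.005,1])[:3]),'mid',proj('side',(T@[0,0,.005,1])[:3]))"
```

```text
t15.58 pos [0.5381 0.0642 0.1962] yaw -0.171 tiltz [ 0.  0. -1.] F [ 0.3 -0.1 -2.1] T [-0.03 -0.03  0.02] w 0.0596 ff 6.7 q [ 0.13  0.33 -0.37  1.85  0.14  0.99 -2.04]
shift [0.0187 0.0006 0.0055]
px 1700.0 TILT -28.2 deg slide 0.0101 cost 0.400 lip [0.441 0.081 0.065] orig [0.513 0.069 0.098]
  blk [221.0, 176.0] 0.64 74  blk [337.0, 319.0] 0.79 284
tray pts side px: lip [227.49816437 175.37603906] mid [251.62234705 164.89600543]
```

```bash
python3 -c "
from h import *
b=shot('side');t=shot('top')
b=cv2.resize(b[110:210,190:310],None,fx=4.5,fy=4.5,interpolation=cv2.INTER_CUBIC);t=cv2.resize(t[150:250,190:245],None,fx=4.5,fy=4.5,interpolation=cv2.INTER_CUBIC)
cv2.imwrite('pics/g7.png',np.hstack([b,t])[:,:,::-1])"
```

```text
(no output)
```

View pics/g7.png

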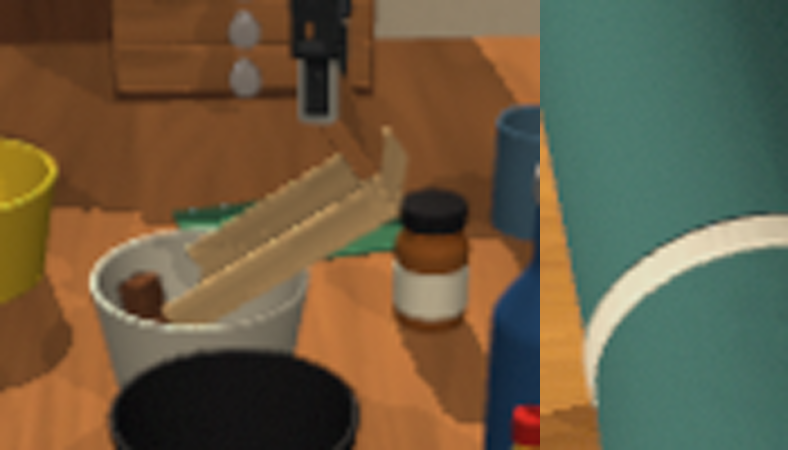

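One block shows in the white tub at about (221,176). The tray is tipped about 32° with its open end inside the tub, and I can see no blocks on the half of its floor that shows. To free any that stuck, I'll slacken a little more so it hangs steeper, and give it short jerks.

Request:
move_arm:
  deltas: [0.701,0,0,0,0,0.7013,0,0,0,0,0.7013,0.01,0,-0.004,0,0.7013,-0.005,0,0,0,0.7013,-0.005,0,0,0,0.7013,0.01,0,-0.002,0,0.7013,-0.005,0,0,0,0.7013,-0.005,0,0,0,0.7013,0,0,0,0,0.7013,0,0,0,0]

```text
clock: 16.62
tool_pos: [0.5374, 0.0644, 0.2022]
tcp_rot: [3.13, -0.267, -0.0]
force: [0.2, -0.4, -1.8]
width: 0.0602
finger_force: 3.0
```

```bash
python3 -c "
from h import *
f=[]
for i in range(12):
  b=shot('side' if i<1 else 'top');f.append(r.sense()['force'][2])
print(np.mean(f),np.std(f));tool(tgt(.0978,.2012));shot('side');T=ply(g=-.6);blocks()
hs=cv2.cvtColor(b,cv2.COLOR_RGB2HSV)
"
```

```text
-1.8317097370527804 0.3603696314492221
t17.22 pos [0.5379 0.0642 0.2022] yaw -0.171 tiltz [-0.  0. -1.] F [-0.4 -0.  -1.1] T [ 0.03  0.01 -0.02] w 0.0595 ff 3.0 q [ 0.13  0.32 -0.37  1.84  0.14  1.   -2.04]
shift [0.0189 0.0006 0.0115]
px 1655.0 TILT -35.3 deg slide 0.0022 cost 0.420 lip [0.454 0.079 0.066] orig [0.521 0.067 0.109]
  blk [337.0, 319.0] 0.5 314
```

The wrist load is now −1.8 N, which matches the empty tray. I'll firm up the grip, lift clear of the tub and move over towards the pad.

Request:
move_arm:
  deltas: [0.69,0,0,0,0,0.68,0,0,0,0,0.68,0,0,-0.006,0,0.68,0,0,-0.012,0,0.68,0,0,-0.015,0,0.68,0,0,-0.015,0,0.68,0,0,-0.015,0,0.68,0,0,-0.012,0,0.68,0,0,0,0,0.68,0,0,0,0]

```text
clock: 18.2
tool_pos: [0.5381, 0.0643, 0.2778]
tcp_rot: [-3.13, 0.268, -0.002]
force: [-0.0, 0.0, -1.7]
width: 0.0591
finger_force: 22.3
```

```bash
python3 -c "
from h import *
tool([.537,.304,.26],.215);T=ply(g=-.6);blocks()"
```

```text
t18.20 pos [0.5381 0.0643 0.2778] yaw -0.171 tiltz [ 0.001  0.    -1.   ] F [-0.   0.  -1.7] T [ 0.04 -0.02  0.  ] w 0.0591 ff 22.3 q [ 0.14  0.25 -0.38  1.76  0.1   1.16 -2.  ]
turn deg -22.09
shift [ 0.0501 -0.2344  0.0178]
px 1632.0 TILT -36.3 deg slide 0.0004 cost 0.400 lip [0.455 0.078 0.141] orig [0.522 0.067 0.184]
  blk [338.0, 321.0] 0.82 294
```

Request:
move_arm:
  deltas: [0.68,0,0,0,-4.42,0.68,0,0,0,-4.42,0.68,0,0,0,-4.42,0.68,0,0,0,-4.42,0.68,0,0,0,-4.42,0.68,0.002,-0.01,0,0,0.68,0.0042,-0.0195,0,0,0.68,0.0042,-0.0195,0,0,0.68,0.0042,-0.0195,0,0,0.68,0.0042,-0.0195,0,0]

```text
clock: 19.13
tool_pos: [0.537, 0.1558, 0.2766]
tcp_rot: [-3.124, -0.334, 0.002]
force: [1.1, -0.0, -2.7]
width: 0.0595
finger_force: 22.3
```

Request:
move_arm:
  deltas: [0.68,0.0042,-0.0195,0,0,0.68,0.0042,-0.0195,0,0,0.68,0.0042,-0.0195,0,0,0.68,0.0042,-0.0195,0,0,0.68,0.0042,-0.0195,0,0,0.68,0.0042,-0.0195,0,0,0.68,0.0042,-0.0195,0,0,0.68,0.002,-0.01,0,0,0.68,0,0,0,0]

```text
clock: 19.88
tool_pos: [0.5357, 0.3069, 0.2765]
tcp_rot: [-3.122, -0.34, 0.002]
force: [-0.8, 0.3, -1.3]
width: 0.0593
finger_force: 22.4
```

```bash
python3 -c "
from h import *
tool([.537,.304,.18],.215);T=ply(g=-.6);
t=shot('top','t9.png')
ds=optics.cut_out('top','block0')
for d in ds: print(np.round(d['pixel']),round(d['confidence'],2),d['region'].sum(),at('top',d['pixel'],.02)[:2].round(3))
c=np.round(proj('top',[.46,.077,.02])).astype(int);print(c)
hs=cv2.cvtColor(t,cv2.COLOR_RGB2HSV);R=hs[c[1]-28:c[1]+28,c[0]-28:c[0]+28]
m=((R[...,1]>100)&(R[...,2]<150)&((R[...,0]<15)|(R[...,0]>170)));print(m.sum())
for row in m[::1]: print(''.join('#' if v else '.' for v in row))"
```

```text
t19.88 pos [0.5357 0.3069 0.2765] yaw 0.217 tiltz [-0.002  0.001 -1.   ] F [-0.8  0.3 -1.3] T [-0.04  0.11 -0.03] w 0.0593 ff 22.4 q [-0.18  0.41 -0.52  1.57  0.21  1.22 -2.09]
turn deg 0.11
shift [0.0007 0.0031 0.0965]
px 1205.0 TILT -36.0 deg slide -0.0006 cost 0.320 lip [0.453 0.287 0.142] orig [0.519 0.301 0.185]
[228. 212.] 0.64 98 [0.452 0.064]
[216. 218.] 0.62 54 [0.434 0.097]
[224. 223.] 0.5 27 [0.419 0.074]
[223 209]
292
..............................#.##.#####.#....#######.##
...............................#..#......#....#.###.....
....................................#..#................
.......................................##...............
....................................................#.#.
........................................................
........................................................
........................................................
........................................................
........................................................
........................................................
.......................................
[... 1825 characters left out ...]
................
..............................##........................
........................................................
........................................................
........................................................
.#......................................................
........................................................
........................................................
........................................................
....#...................................................
........................................................
........................................................
......#.................................................
```

Something brown with an area of about 4–5 blocks is in the white tub at (223,212), with none on the bench and none visible on the tray. Now I'll lower the tilted tray so its open end comes just above the near end of the pad.

Request:
move_arm:
  deltas: [0.68,-0.001,0.003,0.008,0,0.68,-0.001,0,0.016,0,0.68,0,0,0.02,0,0.68,0,0,0.02,0,0.68,0,0,0.02,0,0.68,0,0,0.018,0,0.68,0,0,0.012,0,0.68,0,0,0.006,0,0.69,0,0,0.003,0,0.7,0,0,0,0]

```text
clock: 20.87
tool_pos: [0.5357, 0.3004, 0.1541]
tcp_rot: [3.123, 0.337, -0.0]
force: [-0.4, -0.0, -2.5]
width: 0.0598
finger_force: 6.4
```

```bash
python3 -c "
from h import *
tool([.537,.304,.15],.215);T=ply(g=-.6)
th=np.radians(36)
print('E z geom',r.sense()['tool_pos'][2]+.0105-.1496)"
```

```text
t20.87 pos [0.5357 0.3004 0.1541] yaw 0.215 tiltz [-0. -0. -1.] F [-0.4 -0.  -2.5] T [-0.    0.03 -0.01] w 0.0598 ff 6.4 q [-0.2   0.52 -0.48  1.7   0.28  0.99 -2.14]
turn deg -0.01
shift [ 0.0021 -0.0032  0.0041]
px 1247.0 TILT -35.9 deg slide 0.0002 cost 0.367 lip [0.453 0.283 0.02 ] orig [0.519 0.297 0.063]
E z geom 0.015669883741764173
```

Request:
move_arm:
  deltas: [0.7,0,0,0.005,0,0.7,0,0,0.005,0,0.7,0,0,0.003,0,0.7,0.005,0,0.0031,0,0.7,0.005,0,0.0031,0,0.7,0.005,0,0.0031,0,0.7,0.0059,0,0.0045,0,0.7,0.0059,0,0.0045,0,0.7,0,0,0,0]

```text
clock: 21.67
tool_pos: [0.5623, 0.3061, 0.1214]
tcp_rot: [3.123, 0.336, -0.002]
force: [-0.1, 0.0, 0.3]
width: 0.0598
finger_force: 6.8
```

```bash
python3 -c "
from h import *
tool([.604,.319,.0655],.215);T=ply(g=-.45)
shot('top')
for d in optics.cut_out('top','mug')[:2]: print(d['pixel'],d['confidence'],at('top',d['pixel'],.05))"
```

```text
t21.67 pos [0.5623 0.3061 0.1214] yaw 0.215 tiltz [-0.001 -0.001 -1.   ] F [-0.1  0.   0.3] T [ 0.04 -0.2   0.03] w 0.0598 ff 6.8 q [-0.22  0.6  -0.46  1.65  0.31  0.96 -2.14]
turn deg -0.02
shift [ 0.0435 -0.0037  0.0559]
px 1329.0 TILT -24.1 deg slide -0.0007 cost 0.399 lip [0.451 0.282 0.008] orig [0.524 0.298 0.036]
[149.3, 122.0] 0.71 [0.73085682 0.30903757 0.05      ]
```

The tray is pivoting as planned: tilt 24°, with the open end resting on the pad. I'll lower the handle the rest of the way.

Request:
move_arm:
  deltas: [0.7,0.0055,-0.0007,0.005,0,0.7,0.0055,-0.0006,0.005,0,0.7,0.0051,-0.0006,0.0055,0,0.7,0.0051,-0.0006,0.0055,0,0.7,0.0046,-0.0006,0.0059,0,0.7,0.0046,0,0.0059,0,0.7,0.004,0,0.0062,0,0.7,0.004,0,0.0062,0,0.7,0.0035,0,0.005,0,0.7,0.002,0,0.004,0]

```text
clock: 22.65
tool_pos: [0.6042, 0.3188, 0.0679]
tcp_rot: [3.123, 0.337, -0.001]
force: [0.9, 0.0, -1.6]
width: 0.0598
finger_force: 6.6
```

```bash
python3 -c "
from h import *
tool([.604,.319,.0655],.215);T=ply(g=-.1)"
```

```text
t22.65 pos [0.6042 0.3188 0.0679] yaw 0.215 tiltz [-0. -0. -1.] F [ 0.9  0.  -1.6] T [-0.1  -0.02  0.05] w 0.0598 ff 6.6 q [-0.24  0.73 -0.43  1.56  0.35  0.93 -2.14]
turn deg 0.01
shift [-0.0002 -0.0002  0.0024]
px 1213.0 TILT 1.9 deg slide 0.0021 cost 0.436 lip [0.451 0.285 0.013] orig [0.529 0.302 0.005]
```

Request:
move_arm:
  deltas: [0.7,0,0,0.0015,0,0.7,0,0,0.001,0,0.7,0,0,0,0,0.705,0,0,0,0,0.72,0,0,0,0,0.8,0,0,0,0,1,0,0,0,0,1,0,0,0,0,1,0,0,0,0]

```text
clock: 23.45
tool_pos: [0.604, 0.3188, 0.0662]
tcp_rot: [-3.123, -0.337, 0.0]
force: [0.3, -0.7, -0.4]
width: 0.0855
finger_force: 0.0
```

Request:
move_arm:
  deltas: [1,0,0,-0.01,0,1,0,0,-0.02,0,1,0,0,-0.03,0,1,0,0,-0.03,0,1,0,0,-0.03,0,1,0,0,-0.03,0,1,0,0,-0.03,0,1,0,0,-0.03,0,1,0,0,-0.03,0,1,0,0,0,0]

```text
clock: 24.28
tool_pos: [0.605, 0.3201, 0.3136]
tcp_rot: [-3.12, -0.337, -0.012]
force: [0.4, 0.5, 0.3]
width: 0.085
finger_force: 0.0
```

```bash
python3 -c "
from h import *
tool([.604,.319,.3])
t=shot('top','t10.png');shot('side','s10.png')
for c in('top','side'):
  m=cut(c,'tray')
  if m is not None: print(c,m.sum(),*fit({c:m},TRAY,[.53,.303,.215],fn=lambda p:Tf(p[0],p[1],p[2],.003)))
shot('top')
for c in('top','side'):
  for d in optics.cut_out(c,'block0'): print(c,np.round(d['pixel']),round(d['confidence'],2),d['region'].sum(),at(c,d['pixel'],.02)[:2].round(3))"
```

```text
t24.28 pos [0.605  0.3201 0.3136] yaw 0.215 tiltz [ 0.007  0.004 -1.   ] F [0.4 0.5 0.3] T [ 0.08 -0.04 -0.04] w 0.0850 ff 0.0 q [-0.21  0.51 -0.49  1.34  0.24  1.34 -2.06]
shift [-0.0014  0.0009  0.0136]
top 1309.0 [0.49934177 0.07519481 1.91418938] 0.549369752407074
side 793.0 [0.5325415  0.31331997 0.19249284] 0.20539091527462006
top [380. 152.] 0.63 85 [ 0.644 -0.414]
top [235. 211.] 0.39 55 [0.454 0.04 ]
side [337. 320.] 0.57 275 [ 0.646 -0.409]
side [226. 175.] 0.55 87 [0.432 0.169]
```

Request:
move_arm:
  deltas: [1,-0.01,0.035,-0.01,0,1,-0.01,0.035,0,0,1,-0.01,0.035,0,0,1,-0.01,0.035,0,0,1,-0.01,0.035,0,0,1,-0.01,0.035,0,0,1,-0.01,0.035,0,0,1,-0.01,0.035,0,0,1,-0.01,0.035,0,0,1,-0.01,0.035,0,0]

```text
clock: 25.47
tool_pos: [0.5804, -0.0462, 0.3158]
tcp_rot: [-3.123, -0.337, 0.001]
force: [1.1, -0.5, 0.1]
width: 0.0855
finger_force: 0.0
```

Request:
move_arm:
  deltas: [1,-0.01,0.035,0,0,1,-0.01,0.035,0,0,1,-0.01,0.035,0,0,1,-0.01,0.035,0,0,1,-0.01,0.035,0,0,1,-0.01,0.035,0,0,1,-0.01,0.035,0,0,1,0,0,0,0]

```text
clock: 26.13
tool_pos: [0.5624, -0.3067, 0.3148]
tcp_rot: [3.123, 0.324, -0.004]
force: [0.5, 0.1, -0.1]
width: 0.0853
finger_force: 0.0
```

```bash
cat > chk.py <<'E'
from h import *
tool([.604,.319,.3])
t=shot('top','t11.png');shot('side','s11.png')
for c in('top','side'):
  m=cut(c,'tray')
  if m is not None: print(c,m.sum(),*fit({c:m},TRAY,[.53,.303,.215],fn=lambda p:Tf(p[0],p[1],p[2],.003)))
par=[np.vstack([np.c_[56*np.cos(a),56*np.sin(a),0*a],np.c_[70*np.cos(a),70*np.sin(a),0*a+80]])/1e3 for a in[np.linspace(0,6.283,40)]]
for d in optics.cut_out('top','tub'):
  if abs(d['pixel'][0]-221)<15 and abs(d['pixel'][1]-206)<20: print('tub',fit({'top':d['region'].astype(np.float32)},par,[.46,.077],fn=lambda p:Tf(p[0],p[1],0)))
for c in('top','side'):
  for d in optics.cut_out(c,'block0'): print(c,np.round(d['pixel']),round(d['confidence'],2),d['region'].sum(),at(c,d['pixel'],.02)[:2].round(3))
hs=cv2.cvtColor(t,cv2.COLOR_RGB2HSV)
def show(c,h,f):
  R=t[c[1]-h:c[1]+h,c[0]-h:c[0]+h].astype(int);g=R.sum(2)//3
  for a in range(2*h): print(''.join(f(R[a,b],g[a,b]) for b in range(2*h)))
show((223,212),23,lambda p,g:(str(min(9,g//14)) if p[0]>1.35*p[2] else ' '))
E
python3 chk.py
```

```text
t26.13 pos [ 0.5624 -0.3067  0.3148] yaw 0.207 tiltz [-0.003 -0.002 -1.   ] F [ 0.5  0.1 -0.1] T [-0.01 -0.01 -0.01] w 0.0853 ff 0.0 q [ 0.64  0.4  -0.27  1.46  0.11  1.3  -1.  ]
shift [ 0.1692 -0.6038  0.0136]
top 1677.0 [0.53694245 0.30276567 0.22692028] 0.03954233601689339
side 753.0 [0.53126699 0.31583743 0.11538856] 0.2250996083021164
tub (array([0.46306754, 0.07600414]), np.float64(0.23143939673900604))
top [214. 215.] 0.5 54 [0.442 0.105]
top [226. 223.] 0.45 34 [0.417 0.069]
top [224. 215.] 0.41 97 [0.443 0.076]
side [336. 321.] 0.68 304 [ 0.643 -0.409]
side [224. 177.] 0.47 82 [0.426 0.157]
999999                                 9777777
99999                                   977777
9999                                     97777
999                                       9777
999                                        777
99                                         977
9                                           77
9                                           97
9                                            7
                                             8
                       
[... 968 characters left out ...]
          863333334444444            76666
9999           72443544444445           966676
99999             44644444446          9777677
999999              64544454          97777777
9999999              6233454         877777777
99999999                8426       99777777777
9999999999                 5     9887777777777
999999999999                    98888777777777
999999999999999             999999999999989999
99999999999999999999  999999999999999998989999
9999999999999999999999999998999999999999989998
9999989998999988888888888888999999999999989888
9999999999999999999999999999999999999999999999
9999999999999999999999999999999999999999999999
9999999999999999999999999999999999999999999999
```

Run:
```python
from h import *
t=cv2.imread('pics/t11.png')[:,:,::-1].astype(int)
t0=cv2.imread('pics/top0.png')[:,:,::-1].astype(int)
def dark(I): return (I[...,0]>1.35*I[...,2])&(I.sum(2)//3<97)
T=Tf(.537,.303,.227,.003)
q=np.array([proj('top',(T@[x,y,.005,1])[:3]) for x,y in((-.08,-.04),(-.08,.04),(.066,.04),(.066,-.04))]).astype(np.int32)
m=np.zeros((384,512),np.uint8);cv2.fillConvexPoly(m,q,1)
print('tray interior px',m.sum(),'dark',(dark(t)&(m>0)).sum(),'median',np.median(t[m>0],0))
T0=Tf(.503,-.3515,-.432)
q=np.array([proj('top',(T0@[x,y,.005,1])[:3]) for x,y in((-.08,-.04),(-.08,.04),(.066,.04),(.066,-.04))]).astype(np.int32)
m0=np.zeros((384,512),np.uint8);cv2.fillConvexPoly(m0,q,1)
print('at start: dark',(dark(t0)&(m0>0)).sum(), 'med block px', np.median(t0[(m0>0)&dark(t0)],0))
x0,y0,x1,y1=cv2.boundingRect(np.argwhere(m>0)[:,::-1].astype(np.int32)); 
for a in range(y0-2,y0+y1+2): print(''.join(str(min(9,t[a,b].sum()//42)) for b in range(x0-2,x0+x1+2)))
```

```text
tray interior px 1227 dark 3 median [217. 190. 127.]
at start: dark 387 med block px [136.  80.  39.]
44444444444444444444446998996555677777
54444444444444444444455666896555677777
86444444444444444555555677995555677777
98744444444445555567788999997555556777
98864445555555678999999999998655557777
98654655567789999999999999999555567777
85655677899999999999999999999555567777
95689999999999999999999999999555577777
85799999999999999999999999999655567777
77699999999999999999999999999865555777
89689999999999999999999999999965556777
79689999999999999999999999999955556777
89579999999999999999999999999955557777
89579999999999999999999999999955557777
79779999999999999999999999999975555677
68879999999999999999999999999985555677
59969999999999999999999999999995555676
48979999999999999999999999999996655677
48958999999999999999999999999995555677
58968999999999999999999999999996555677
58978999999999999999999999999998555557
56897999999999999999999999999999555567
45897999999999999999999999999999555567
54897999999999999999999999999999555577
64895899999999999999999999999999555567
65996899999999999999999
[... 446 characters left out ...]
6658978999999999999999999999999999555
76657997999999999999999999999999999555
66657997999999999999999999999999999555
76646997999999999999999999999999999555
76654995899999999999999999999999999755
66664996899999999999999999999999999955
66676997899999999999999999999999999955
66666799799999999999999999999999999955
77665799799999999999999999999999999955
77665699799999999999999999999999999965
66655599589999999999999999999999999856
76666599689999999999999999999998777777
66667699889999999999999999977776677778
77666679979999999999998777777776777778
77666579969999998876677777778866799999
76766556778887677777777777668999999999
77766545555677777778877899999999999999
77766654455677887689999999999999999999
```

The tray is empty and flat at (0.537, 0.303), about 5 mm from the pad's centre and lined up to about 0.01 rad. The blocks are in the white tub, and the arm is clear. I'll hand in.

```bash
python3 -c "
from h import *
print(ticket.sign_off())"
```

```text
the job is handed in; nothing more can be done
None
```

The job is handed in; no verdict came back. The blocks went into the white tub, but they overlap there, so I didn't count all five one by one (none showed on the tray or bench). The empty tray lies flat on the green pad, about 5 mm off centre, and the arm is clear.

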